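# Clamp a telescoping price-card pole to the display riser and raise it to its second stop

## Task

The price-card pole has been pushed onto the front edge of the display riser but is not fastened yet. Turn the crank on its clamp clockwise until the pad sits firmly on the riser's board, then squeeze the release button in the pole's grip and pull the pole straight up past its first stop to its second stop, as far as it goes, so that the card shows above the goods. Finish while still holding the grip up there (do not let go, I want to see it from the door), with the clamp still tight and upright where it is and the goods on the riser left standing in their places.

Things in the scene. Friction and masses are not known exactly. Their poses are not given: they have to be found in the camera images.
- riser: Display riser of plain wood, fixed to the counter: a board 200 (x) x 320 (y) x 20 mm whose top is 60 mm above the counter, on two end panels 40 mm high, open in between. Origin on the counter under its middle; own -x is the long front edge, to which the pole's clamp is pushed.
- pole_clamp: Loose holder (0.9 kg) carrying all parts below: dark steel foot 105x80x8 mm on the counter, C-clamp of dark steel over and under the riser's front edge, upright aluminium outer tube 27x31x125 mm. Origin on the counter under the tube's axis; +x to the riser, z up. Riser edge at own x 45 mm, screw axis at x 90, y 0. Lower jaw 1.5 mm under the board: the clamp end lifts that much when tightened.
- clamp_pad: Round rubber-faced pad, 28 mm across, at the lower end of the clamp's screw; it comes down on the board as the crank is turned. Origin on the screw's axis, 67 mm under the pad's face (at counter level with the screw right up). The pad yields 1 mm per 9 N, at most 4 mm.
- crank (a joint): Crank angle on the vertical screw, rad; grows clockwise seen from above and lowers screw, pad and crank 10 mm a turn (1.59 mm/rad). Starts at 0 to 2.5; pad meets the board at about 4.4, lower jaw touches too at about 5.7, properly tight (23 to 30 N on the board) at 7.0 to 7.6, end 8.4. Turning takes under 2 N at the knob, 3 N when tight; it stays where it is left.
- knob_grip (a point): Middle of the upright black knob on the crank's free end, gripped from above: 18 mm across, 37 mm high, 42 mm from the screw's axis, spinning freely on its pin so that the fingers need not turn. The point is 16 mm under the knob's top; 152 mm above the counter with the screw right up, up to 12 mm lower when tightened.
- screw_axis (a point): Point on the screw's vertical axis, level with knob_grip: the centre of the circle (radius 42 mm) on which the knob travels. It sinks with the screw.
- pole (a joint): How far the inner tube is pulled out, m: 0 fully in (at the start), first stop 0.045, second stop 0.090, end of travel 0.091. It slides only with the button pressed (about 5 N upward with its weight); with the button let go a sprung tooth snaps into the next window and locks it within 2 mm.
- grip_head: Black grip on top of the inner tube: rounded block 30 (x) x 34 (y) x 40 (z) mm, origin at its centre, 152 mm above the counter with the pole in, axes as the holder's. Release button on its +y side: gripped from above, fingers closing along own y, it is squeezed; 40 mm over grip and button. A blank price card 104 wide, 77 high hangs 36 mm to -x, upper edge 20 mm under the grip's centre.
- button (a joint): Release button, a grey plate 22 (x) x 24 (z) mm in the middle of the grip's +y side, 6 mm proud: travel in m, 0 out, 0.005 fully pressed (about 5 N). Anything above 0.0045 frees the pole.
- tub_0: Spread tub, 72 mm across, 71 mm high, stands in the back row on the riser's board; loose, origin in its underside; a bystander that must stay where it is.
- tub_1: Spread tub, 72 mm across, 71 mm high, stands in the back row on the riser's board; loose, origin in its underside; a bystander that must stay where it is.
- tub_2: Spread tub, 72 mm across, 71 mm high, stands in the back row on the riser's board; loose, origin in its underside; a bystander that must stay where it is.
- honey: Honey jar, 60 mm across, 99 mm high, stands in the back row on the riser's board; loose, origin in its underside; a bystander that must stay where it is.

How it is judged (in metres and radians):
On the way, in this order (a step that is already met when the one before it is completed fails the run):
1. the clamp's pad is screwed down firmly on the riser's board (pressing with more than 12 N) with the pole still in (contact force between clamp_pad and riser above 12 N and value of joint pole below 0.01 m), for 0.3 s.
2. the pole is pulled out to its second stop with the clamp tight (contact force between clamp_pad and riser above 10 N and value of joint pole above 0.086 m), for 0.2 s.
At the end, for the whole second after the job is handed in: Pole out at its second stop (over 86 mm of 90), grip at rest and still held by the fingers (over 3 N), pad on the board with over 10 N, holder upright (0.06 rad) within 20 mm of its start, tubs and jar within 30 mm of theirs (all of step 2 and contact force between the fingers and grip_head above 3 N and angle between pole_clamp's own z axis and vertical below 0.06 rad and distance of pole_clamp from where it was at the start of the episode below 0.02 m and height (world z) of grip_head above 0.232 m and linear speed of grip_head below 0.02 m/s and distance of each of tub_0, tub_1, tub_2, honey from where it was at the start of the episode below 0.03 m); the arm keeps its last pose, push and grip.
It fails at once if a tub or the honey jar on the riser is knocked over or pushed more than 30 mm (angle between any of tub_0, tub_1, tub_2, honey's own z axis and vertical above 0.5 rad or distance of any of tub_0, tub_1, tub_2, honey from where it was at the start of the episode above 0.03 m).
It fails at once if the holder is tipped or torn off the riser (angle between pole_clamp's own z axis and vertical above 0.2 rad or distance of pole_clamp from where it was at the start of the episode above 0.03 m).
It also fails if it takes over 64 s, if anything falls off the work surface, if the arm or the gripper's body presses on something with over 40 N, if the wrist force passes 120 N, or if a joint passes its speed limit or range.

## Robot

A 6-joint arm with a two-finger parallel gripper is mounted at the origin on a cart in front of the work surface, level with it; the furniture and walls round the work are solid. World frame = base frame: x ahead of the robot, y to its left, z up, the work surface at z = 0. Lengths are in mm, angles in degrees, forces in N, time in s.
With the tool pointing down it reaches from about 275 to 875 mm from the base axis. Payload 12.5 kg.
Tool frame: the origin (TCP) lies on the mounting face of the last link; the fingertips stand r.tips_ahead ahead of it and the grasp point (between the pads) lies 155 mm ahead of it (r.tips_ahead is the distance from the TCP to the fingertips, in mm); z points along the fingers, y is the direction in which the jaws open and shut (so a half turn about z gives the same grasp; the last joint's range is limited). The gripper opens to 85 mm and grips with 20 to 120 N. Pads are 22 mm wide; open, the fingers measure 114 mm over their backs; the gripper's body (76 mm by 85 mm) begins 54 mm behind the grasp point. The pads swing forward as they close: fully open they stand 13 mm farther back than shut.
Start: joints at [69.179, 20.094, 94.641, -0, 65.266, -4.847], TCP at [151.33, 528.758, 404.69] pointing down, gripper open.
Joint ranges: [-157.81, 157.81], [-45, 120.19], [0.68, 151.7], [-89.99, 269.99], [4.06, 180], [-164.3, 164.3]. Speed limits (degrees/s): [127.2, 127.2, 159.86, 180, 180, 180].

## Interface

Orientations are given as [roll, pitch, yaw] about the fixed x, y, z axes, in that order (R = Rz(yaw) Ry(pitch) Rx(roll)).
In Python, from plant import r, cams gives the robot as it stands. Calls block until the motion is done:
- r.move_pose(position, orientation): joint-space move of the TCP to a pose.
- r.line_to(position, rate=150, orientation=None): straight line of the TCP; orientation=None keeps the orientation; rate is the mean speed in mm/s.
- r.set_joints(angles): joint-space move.
- r.open_jaws() and r.gripper_close(squeeze=None): open the fingers fully, or close them until they stop; squeeze is the grip in N (None keeps the last).
- r.wait(seconds).
- r.inverse_kinematics(position, orientation): joint angles nearest the present ones, or None.
- cams.snapshot(name): name is "scene" or "top" or "wrist"; returns a dict with "pixels" (384x512x3 uint8, blue, green, red), "z_map" (384x512 float32, mm along the optical axis (not along the pixel's ray), 0 where there is no reading), "fx", "fy", "cx", "cy" (pixels), "dist" ([k1, k2, p1, p2, k3] as OpenCV has them; the pictures are not rectified), "cam_to_world" (4x4, takes a point from camera to world coordinates). Camera axes: x right, y down, z forward; pixel columns grow to the right and rows downward; lengths in mm; the calibration is good to about 2 mm. A picture is of the moment at which its call begins.
A pose or a line that the arm cannot do raises r.IKError and nothing moves.
- r.hand_in(): hands the job in, once; it reports no verdict.
Readings, each from a call of its own:
- r.current_clock(): time.
- r.current_joint_positions(): joint angles.
- r.current_qvel(): joint speeds.
- r.current_joint_efforts(): joint torques, N m.
- r.current_eef_pos(): TCP position.
- r.current_ee_rot(): TCP orientation.
- r.current_force(): force on the tool from outside, world axes, zero at the start.
- r.current_moment(): the same for the moment, N m.
- r.current_gripper_width(): opening from 0.0 (shut) to 1.0 (fully open).
Only numpy, scipy, OpenCV 4.12 (cv2) and the standard library are available. Lean on these libraries where they do the work, as an engineer would, in place of code of your own. Each camera call takes 0.05 s, during which the arm holds its last target. There are 200 camera calls.

## Working session

There is one attempt and no reset: what is moved stays moved. The work goes in short steps, each a Python script; the robot and the scene stay as the last script left them, time stands still between calls to the robot, and variables do not carry over. Pictures are saved under pics/ and viewed, about 8 in all and at most 12, crops included, and the job is handed in when it is done.

```bash
ls; mkdir -p pics
python3 - <<'E'
from plant import r, cams
import cv2,numpy as np
a=[cams.snapshot(n) for n in("scene","top")]
np.save('/tmp/a.npy',a,allow_pickle=True)
for n,s in zip(("scene","top"),a):
    cv2.imwrite(f'pics/{n}0.png',s["pixels"]); print(n,s["fx"],s["fy"],s["cx"],s["cy"],s["dist"],np.round(s["cam_to_world"],3).tolist())
print(r.tips_ahead,r.current_ee_rot(),r.current_clock())
E
```

```text
pics
scene 371.59053083233357 371.59053083233357 256.1484118669832 191.4065201616238 [-0.07203215  0.          0.          0.          0.        ] [[-0.592, -0.596, 0.542, 178.238], [-0.806, 0.449, -0.387, 527.397], [-0.013, -0.666, -0.746, 735.983], [0.0, 0.0, 0.0, 1.0]]
top 477.02409008459824 477.02409008459824 268.1064200325506 190.25079767774884 [0.00591448 0.         0.         0.         0.        ] [[-0.012, -0.992, 0.128, 527.069], [-1.0, 0.012, -0.003, 199.235], [0.002, -0.128, -0.992, 973.722], [0.0, 0.0, 0.0, 1.0]]
173.4 [-1.79941306e+02 -4.42673601e-03  1.64026423e+02] 0.1
```

```bash
python3 -c "
import cv2,numpy as np
a=cv2.imread('pics/scene0.png');b=cv2.imread('pics/top0.png')
cv2.imwrite('pics/both.png',cv2.resize(np.vstack([a,b]),(800,1200))[:600]);
cv2.imwrite('pics/topb.png',cv2.resize(b,(800,600)))"
```

```text
(no output)
```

View pics/both.png

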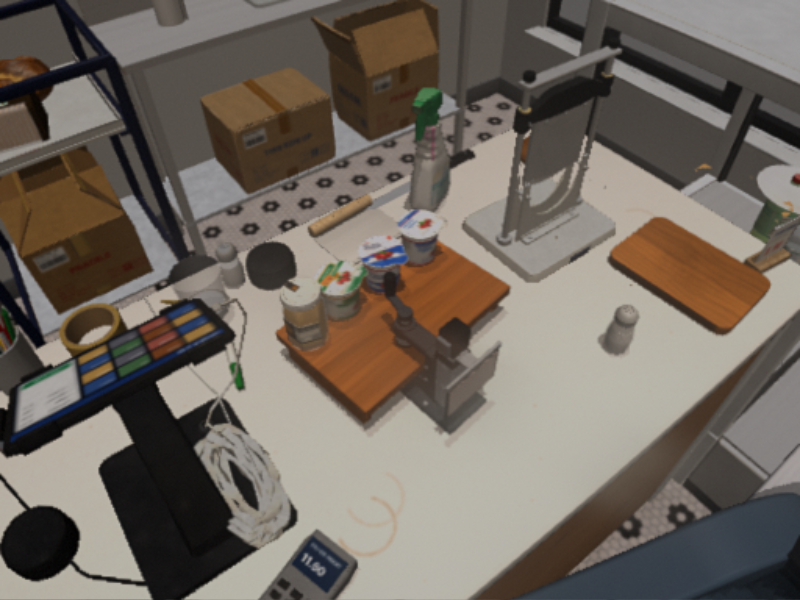

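View pics/topb.png

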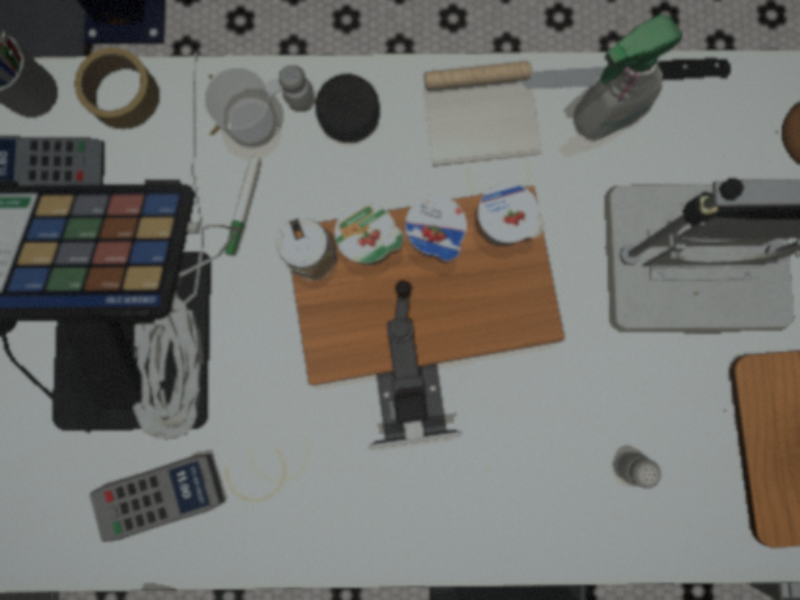

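The pictures show the riser at (430,290) of the 800x600 top view, the holder's grip at about (410,405), and the crank pointing back to the knob at (403,289). The tubs and jar are along the back edge. Next I'll measure these.

```bash
cat > h.py <<'E'
import numpy as np,cv2
def K(s): return np.array([[s["fx"],0,s["cx"]],[0,s["fy"],s["cy"]],[0,0,1]])
def cloud(s):
    h,w=s["z_map"].shape; v,u=np.mgrid[:h,:w]
    n=cv2.undistortPoints(np.dstack([u,v]).reshape(-1,1,2).astype(np.float64),K(s),np.array(s["dist"])).reshape(h,w,2)
    z=s["z_map"][...,None].astype(float); P=np.dstack([n*z,z]); T=np.array(s["cam_to_world"])
    return P@T[:3,:3].T+T[:3,3]
def plane(s,uv,zw):
    n=cv2.undistortPoints(np.array(uv,float).reshape(-1,1,2),K(s),np.array(s["dist"])).reshape(-1,2)
    T=np.array(s["cam_to_world"]); d=np.c_[n,np.ones(len(n))]@T[:3,:3].T
    return T[:3,3]+d*((zw-T[2,3])/d[:,2])[:,None]
E
python3 - <<'E'
import numpy as np,cv2
from h import *
a=np.load('/tmp/a.npy',allow_pickle=True)
for name,s in zip(("scene","top"),a):
    P=cloud(s); px=s["pixels"].astype(int); hsv=cv2.cvtColor(s["pixels"],cv2.COLOR_BGR2HSV)
    wood=((hsv[...,0]<20)&(hsv[...,1]>110)&(abs(P[...,2]-60)<6)).astype(np.uint8)
    wood=cv2.morphologyEx(wood,cv2.MORPH_OPEN,np.ones((3,3)))
    n,l,st,_=cv2.connectedComponentsWithStats(wood); i=1+np.argmax(st[1:,4]); m=l==i
    v,u=np.nonzero(m); W=plane(s,np.c_[u,v],60)[:,:2]
    print(name,'wood z',np.median(P[m][:,2]),cv2.minAreaRect(W.astype(np.float32)))
    ctr=W.mean(0); near=np.hypot(P[...,0]-ctr[0],P[...,1]-ctr[1])<230
    dark=(px.max(2)<60)&near&(P[...,2]>130)
    n,l,st,c=cv2.connectedComponentsWithStats(dark.astype(np.uint8))
    for k in range(1,n):
        if st[k,4]>8:
            q=P[l==k]; print('dark',st[k],np.round(np.median(q,0),1),'zmax',np.round(np.percentile(q[:,2],[50,75,95]),1))
    c=s["pixels"]
    uv=np.argwhere(near); v0,u0=uv.min(0);v1,u1=uv.max(0); print(u0,v0,u1,v1)
s=a[1]; cv2.imwrite('pics/c1.png',cv2.resize(s["pixels"][170:300,215:310],None,fx=4.6,fy=4.6,interpolation=cv2.INTER_CUBIC))
P=cloud(s); np.set_printoptions(linewidth=250); print(P[176:290:3,240:285:3,2].round().astype(int))
E
```

```text
scene wood z 59.19799736938734 ((634.3322143554688, 266.4913024902344), (181.3175048828125, 169.7578582763672), 9.2880277633667)
dark [246 174   8  15 106] [635.3 219.1 152.7] zmax [152.7 161.9 164.7]
dark [113 191  37  43 556] [606.7 467.6 242. ] zmax [242.  246.5 251.5]
dark [281 204  20  17 196] [506.  208.6 170.8] zmax [170.8 171.6 172.5]
dark [111 209   8   8  21] [666.5 494.7 217.7] zmax [217.7 222.  223.1]
110 138 332 336
top wood z 59.63243851386096 ((661.3333740234375, 191.51177978515625), (195.6094207763672, 314.9428405761719), 9.87635612487793)
dark [187 142   5   5  16] [714.4 333.5 158.4] zmax [158.4 159.5 160.4]
dark [254 180   9  13  84] [640.8 213.7 164.1] zmax [164.1 165.1 166.3]
dark [252 251  23  21 355] [512.2 206.6 170.8] zmax [170.8 171.9 173.3]
0 0 511 383
[[ 58  60  59  59  62  60  58  61 974  59  58  61  61  62  54]
 [ 60  59  57  58  61  60 161  60  60  59  59  59  60  61  61]
 [ 60  63  59  61  58 163 164 165  61  60  59  60  58  57  61]
 [ 60  59  57  59  61 163 166 164  57  60  59  60  60  59  57]
 [ 61  59  61  61  60 160 161 159  61  60  60  61  59  60 
[... 1384 characters left out ...]
7   6]
 [ -2   0   6 160 166 171 171 172 171 172 173  10  12   9   6]
 [ -3   3   6 164 163 172 172 173 170 175 173 166   7   8   7]
 [  0  -3   6   6 164 172 170 171 171 170 172 166   5   3   6]
 [  1  -1   7   7 164 171 171 174 171 171 170 169   6  10   9]
 [  1  -2   8   6   8 171 171 171 171 167   6   6   9  12   4]
 [ -3  -2   9   6   4   7   7 131 130 131 132   6   7   5   8]
 [ -3  -2   5   8   5  10   7 131 132 132 974   6   9   6   7]
 [ -2   1   6  10   6   8   7 130 129 130 131  85  97 129 134]
 [  0  -2  -2  70  82  96 128 130 131 131 131 133 131  -1   2]
 [129 129 129 132 130 130  -2   0  -1  -1  -6   2  -1   0  -3]
 [ -2  -3  -3   1   1  -2  -1  -1  -1   1  -1   0  -1   0   1]]
```

View pics/c1.png

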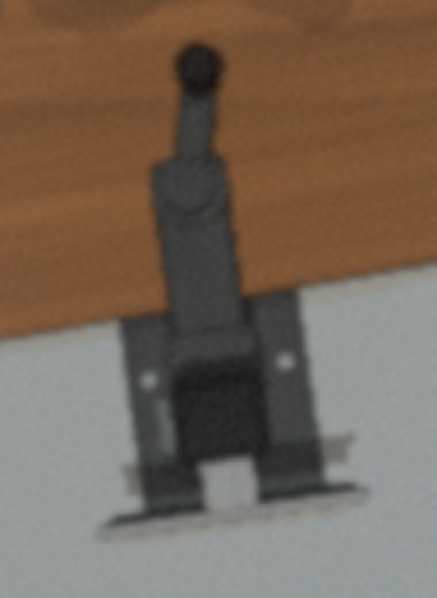

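```bash
cat >> h.py <<'E'
def tops(s):
    P=cloud(s); px=s["pixels"].astype(int)
    out={}
    for nm,(x,y,z0,z1,R) in {'grip':(512,206,166,177,32),'knob':(640,213,158,171,20)}.items():
        m=(np.hypot(P[...,0]-x,P[...,1]-y)<R)&(P[...,2]>z0)&(P[...,2]<z1)&(px.max(2)<90)
        e=cv2.erode(m.astype(np.uint8),np.ones((3,3)))>0
        z=np.median(P[e][:,2]) if e.any() else np.nan
        v,u=np.nonzero(m); W=plane(s,np.c_[u,v],172 if nm=='grip' else z)[:,:2]
        out[nm]=(m.sum(),z,P[e][:,2].std()/max(e.sum(),1)**.5,W.mean(0),cv2.minAreaRect(W.astype(np.float32)))
    b=(np.hypot(P[...,0]-560,P[...,1]-215)<160)&(abs(P[...,2]-60)<7)&(px[...,2]>px[...,0]+50)
    out['board']=(b.sum(),np.median(P[b][:,2]))
    return out
E
python3 - <<'E'
import numpy as np,cv2
from h import *
from plant import r,cams
a=np.load('/tmp/a.npy',allow_pickle=True)
for s in a:
    for k,v in tops(s).items(): print(k,v)
Y=-170.1
print(r.inverse_kinematics([600,222,400],[180,0,Y]))
r.move_pose([540,200,420],[180,0,Y])
print(r.current_clock(),r.current_force())
s=cams.snapshot("wrist"); cv2.imwrite('pics/w1.png',s["pixels"]); np.save('/tmp/w1.npy',[s],allow_pickle=True)
for k,v in tops(s).items(): print(k,v)
E
```

```text
grip (np.int64(207), np.float64(171.20405704975406), np.float64(0.09299469777905), array([506.24867914, 211.35117153]), ((505.8725280761719, 211.30697631835938), (30.843629837036133, 33.83935546875), 7.826791286468506))
knob (np.int64(44), np.float64(164.01536105231077), np.float64(0.34107181222512967), array([636.68567093, 218.06006792]), ((636.1902465820312, 217.74546813964844), (15.053054809570312, 17.910655975341797), 54.00938034057617))
board (np.int64(4295), np.float64(59.276717701688085))
grip (np.int64(354), np.float64(171.12651255978153), np.float64(0.08557587737710382), array([512.17615322, 207.08281741]), ((512.4439086914062, 207.86355590820312), (29.596965789794922, 36.015811920166016), 6.313038349151611))
knob (np.int64(81), np.float64(164.82827491574767), np.float64(0.1828569705826035), array([642.36062169, 214.19404668]), ((642.64404296875, 214.18899536132812), (16.273155212402344, 16.38309669494629), 70.68375396728516))
board (np.int64(8274), np.float64(59.60651094961929))
[ 16.1362949   29.73610025  80.60312914   0.          69.66077061
 -83.7637051 ]
1.95 [-0.2288094  -0.06916172 -0.94486995]
grip (np.int64(2087), np.float64(171.28159482599688), np.float64(0.023466193131794787), array([509.94005876, 207.15583736]), ((510.17877197265625, 206.9239044189453), (29.39748764038086, 33.8281135559082), 7.410512924194336))
knob (np.int64(349), np.float64(164.02302720117692), np.float64(0.09156551892310294), array([638.87134819, 214.15874106]), ((639.1348876953125, 214.20993041992188), (19.066329956054688, 16.128950119018555), 9.875716209411621))
board (np.int64(22198), np.float64(59.675727055080614))
```

View pics/w1.png

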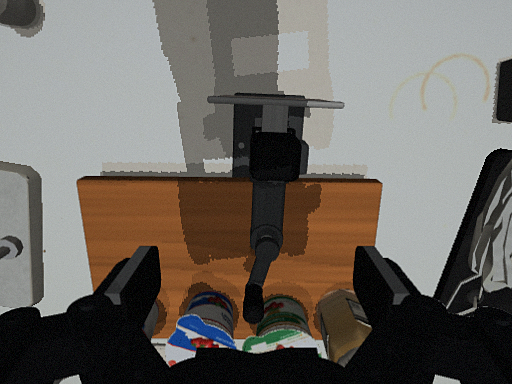

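The wrist view shows the grip at (275,155), the screw boss at about (266,240), the knob at (253,302) and the riser's front edge at row ~180. I'll fit that edge and check the screw axis against the boss.

Run:
```python
import numpy as np,cv2
from h import *
s=np.load('/tmp/w1.npy',allow_pickle=True)[0]; a=np.load('/tmp/a.npy',allow_pickle=True)
for s in (s,a[1]):
    P=cloud(s);px=s["pixels"].astype(int)
    m=(abs(P[...,2]-60)<7)&(px[...,2]>px[...,0]+30)&(np.hypot(P[...,0]-630,P[...,1]-200)<190)
    v,u=np.nonzero(m); W=plane(s,np.c_[u,v],60)[:,:2]
    # front edge: min x per y-bin
    E=[]
    for y in np.arange(60,330,4):
        if 170<y<260: continue
        q=W[abs(W[:,1]-y)<2]
        if len(q)>5: E.append([np.percentile(q[:,0],1.5),y])
    E=np.array(E); p=np.polyfit(E[:,1],E[:,0],1)
    for _ in range(4):
        k=abs(E[:,0]-np.polyval(p,E[:,1]))<2; p=np.polyfit(E[k,1],E[k,0],1)
    yaw=-np.degrees(np.arctan(p[0])); g=np.array([511,207]); 
    print('yaw',yaw,'n',k.sum(),len(E),'dist grip->edge',(np.polyval(p,g[1])-g[0])*np.cos(np.radians(yaw)))
    # crank arm/boss at z 118-136
    b=(P[...,2]>118)&(P[...,2]<138)&(px.max(2)<90)&(np.hypot(P[...,0]-605,P[...,1]-220)<45)
    v,u=np.nonzero(b); B=plane(s,np.c_[u,v],128)[:,:2]
    boss=B[B[:,0]<612]; print(len(boss),'boss',cv2.minEnclosingCircle(boss.astype(np.float32)),B[:,0].min(),boss[:,1].min(),boss[:,1].max(), 'z',np.median(P[b][:,2]))
    arm=B[B[:,0]>616]; print('arm line',cv2.fitLine(arm.astype(np.float32),cv2.DIST_L2,0,.01,.01).ravel())
```

```text
yaw 9.258223582813756 n 46 46 dist grip->edge 46.651096064312824
538 boss ((599.8250122070312, 217.3887176513672), 13.46671199798584) 586.5662686754662 208.29977827566938 229.84357965608882 z 128.5855903108696
arm line [ 9.8322123e-01 -1.8241704e-01  6.2965997e+02  2.1527493e+02]
yaw 9.308349301959929 n 46 46 dist grip->edge 50.63602097189686
125 boss ((602.0625, 218.04933166503906), 11.85788345336914) 590.3847744106992 209.40965568373048 229.04897272414684 z 128.3881638485766
arm line [ 9.6806616e-01 -2.5069499e-01  6.2691449e+02  2.1585118e+02]
```

```bash
cat > t.py <<'E'
import numpy as np
from plant import r,cams
Y=-170.7; C=np.array([600.,221.]); R=42.; O=[180,0,Y]
def turn(phi0,dphi,z0,n=None):
    n=n or int(np.ceil(abs(dphi)/np.radians(15)))
    for i in range(1,n+1):
        p=phi0-dphi*i/n; z=z0-1.59*dphi*i/n
        r.line_to([C[0]+R*np.cos(p),C[1]+R*np.sin(p),z],rate=50)
        f=r.current_force(); t=f[0]*np.sin(p)-f[1]*np.cos(p); rad=f[0]*np.cos(p)+f[1]*np.sin(p)
        print(f"{i} phi {np.degrees(p):.0f} ft {t:.1f} frad {rad:.1f} fz {f[2]:.1f} t {r.current_clock():.1f}")
    return phi0-dphi,z0-1.59*dphi
E
python3 - <<'E'
from t import *
p=np.radians(-10.8); x,y=C+R*np.array([np.cos(p),np.sin(p)])
r.move_pose([x,y,370],O); r.line_to([x,y,306],rate=80)
print(r.current_force()); r.gripper_close(squeeze=20); print(r.current_force(),r.current_gripper_width(),r.current_clock())
print(turn(p,np.radians(90),306))
E
```

```text
[-0.08231453 -0.62061583  0.36738442]
[-0.7864536  -0.12993921  2.0006612 ] 0.20804618287031088 4.1
1 phi -26 ft 1.4 frad -0.3 fz 2.7 t 4.5
2 phi -41 ft 0.9 frad 1.6 fz 2.9 t 4.8
3 phi -56 ft 1.6 frad 1.8 fz 3.4 t 5.2
4 phi -71 ft 1.2 frad 3.2 fz 4.9 t 5.6
5 phi -86 ft 1.6 frad 2.5 fz 5.7 t 5.9
6 phi -101 ft 0.8 frad 2.3 fz 6.2 t 6.3
(np.float64(-1.7592918860102842), np.float64(303.5024338403961))
```

Knob gripped: the jaws stand at 17.7 mm against its 18 mm, and the turning forces are as stated. Carrying on.

Run:
```python
from t import *
print(turn(np.radians(-100.8),3.63,303.5))
print(r.current_gripper_width(),r.current_force())
import cv2; s=cams.snapshot("scene"); t=cams.snapshot("top")
np.save('/tmp/b.npy',[s,t],allow_pickle=True)
cv2.imwrite('pics/s2.png',np.hstack([cv2.resize(s["pixels"][140:300,200:360],(400,400)),cv2.resize(t["pixels"][150:310,180:340],(400,400))]))
```

```text
1 phi -116 ft 2.1 frad 1.6 fz 6.5 t 6.7
2 phi -131 ft 2.4 frad 1.3 fz 5.9 t 7.0
3 phi -145 ft 1.4 frad 1.6 fz 5.6 t 7.4
4 phi -160 ft 2.2 frad 0.2 fz 5.2 t 7.8
5 phi -175 ft 1.8 frad 0.8 fz 5.7 t 8.1
6 phi -190 ft 1.3 frad 0.1 fz 5.2 t 8.5
7 phi -205 ft 1.5 frad 0.1 fz 6.1 t 8.9
8 phi -220 ft 0.3 frad 1.5 fz 6.9 t 9.2
9 phi -235 ft 1.8 frad 1.6 fz 7.5 t 9.6
10 phi -249 ft 0.6 frad 0.3 fz 9.7 t 10.0
11 phi -264 ft 1.2 frad -0.1 fz 9.3 t 10.3
12 phi -279 ft 1.2 frad -0.4 fz 11.6 t 10.7
13 phi -294 ft 1.4 frad -1.8 fz 11.4 t 11.1
14 phi -309 ft 0.5 frad -2.8 fz 12.8 t 11.4
(np.float64(-5.389291886010284), 297.7283)
0.20303927467536007 [-1.35282799 -2.48626629 12.75923706]
```

View pics/s2.png

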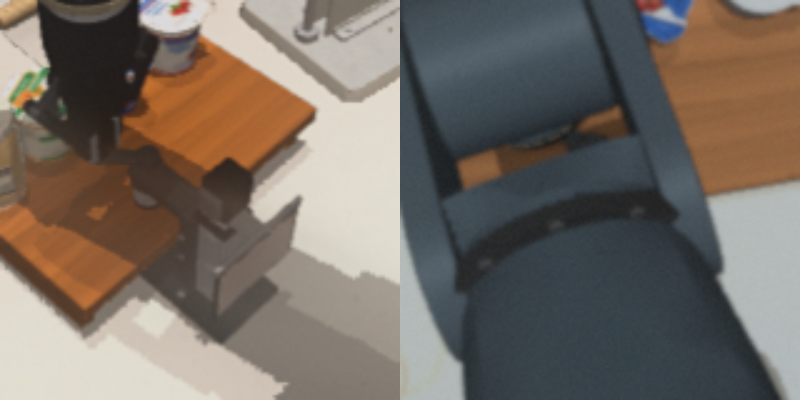

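fz has grown to 13 N because the clamp end rises while I lower the tool. I'll let go to release that load and measure the heights again.

Run:
```python
from t import *
from h import *
r.open_jaws(); p=r.current_eef_pos(); r.line_to([p[0],p[1],370],rate=150)
r.move_pose([540,200,420],[180,0,-170.1])
s=cams.snapshot("wrist"); t=cams.snapshot("top"); w0=np.load('/tmp/w1.npy',allow_pickle=True)[0]
np.save('/tmp/w2.npy',[s,t],allow_pickle=True)
def zr(s,c,R,lo,hi):
    P=cloud(s); m=(np.hypot(P[...,0]-c[0],P[...,1]-c[1])<R)&(P[...,2]>lo)&(P[...,2]<hi); q=P[m]
    return m.sum(),np.round(q.mean(0),2),np.round(np.percentile(q[:,2],[50,75,90]),2)
kn=(C+42*np.array([np.cos(.894),np.sin(.894)])-[1,-0])
P=cloud(s); m=(np.hypot(P[...,0]-600,P[...,1]-221)<65)&(P[...,2]>150)&(P[...,0]>590); c=np.median(P[m],0); print('knob now',m.sum(),c,'expected',kn)
for S,k in((w0,(639,214)),(s,c)):
    print('grip',zr(S,(510,207),11,160,180),'knob',zr(S,k,5,145,175),'board',zr(S,(620,140),30,50,70),'front clampbody',zr(S,(555,215),8,90,118))
print(r.current_clock())
```

```text
knob now 367 [623.48313326 250.47410789 157.08778349] expected [625.30454593 253.74249324]
grip (np.int64(837), array([509.8 , 206.96, 171.59]), array([171.63, 172.05, 172.4 ])) knob (np.int64(138), array([638.  , 213.61, 163.04]), array([164.32, 164.92, 165.34])) board (np.int64(2247), array([619.52, 139.96,  59.65]), array([59.66, 60.1 , 60.54])) front clampbody (np.int64(234), array([554.84, 214.96, 103.69]), array([103.66, 104.21, 104.61]))
grip (np.int64(845), array([509.88, 206.97, 172.01]), array([172.02, 172.41, 172.83])) knob (np.int64(140), array([622.49, 250.13, 156.61]), array([157.63, 158.38, 158.84])) board (np.int64(2247), array([619.5 , 139.86,  59.65]), array([59.64, 60.14, 60.58])) front clampbody (np.int64(236), array([555.03, 215.  , 104.6 ]), array([104.61, 105.09, 105.54]))
13.4583
```

The clamp end has lifted about 1.4 mm, scaled to the screw axis, so the lower jaw is at or near the board. I'll re-grip and turn about 0.7 rad more while watching the tangential force.

Run:
```python
from t import *
p=-5.389; x,y=C+R*np.array([np.cos(p),np.sin(p)])
r.move_pose([x,y,360],O); r.line_to([x,y,298.5],rate=80); print(r.current_force())
r.gripper_close(squeeze=20); f0=r.current_force(); print(f0,r.current_gripper_width())
z=298.5
for i in range(1,9):
    q=p-0.0875*i; z-=1.59*.0875
    r.line_to([C[0]+R*np.cos(q),C[1]+R*np.sin(q),z],rate=15)
    f=r.current_force()-f0; print(i,f"ft {f[0]*np.sin(q)-f[1]*np.cos(q):.2f} frad {f[0]*np.cos(q)+f[1]*np.sin(q):.2f} fz {f[2]:.1f}", round(r.current_clock(),1))
```

```text
[ 0.54342688 -0.45245054  0.03861996]
[-0.74292853 -1.75230144  1.06251234] 0.20138743893278505
1 ft -1.39 frad 0.36 fz 3.7 15.9
2 ft -2.57 frad 0.34 fz 4.0 16.3
3 ft -1.27 frad -0.65 fz 3.8 16.7
4 ft -1.71 frad -0.33 fz 4.6 17.1
5 ft -2.92 frad 0.03 fz 4.8 17.5
6 ft -3.25 frad -0.65 fz 3.5 17.9
7 ft -2.17 frad -0.83 fz 4.3 18.3
8 ft -2.19 frad -0.57 fz 4.3 18.7
```

Run:
```python
from t import *
from h import *
F=[]
for _ in range(5): r.wait(.1); F.append(r.current_force())
print('hold',np.mean(F,0))
r.open_jaws(); p=r.current_eef_pos(); print(p); r.line_to([p[0],p[1],370],rate=150)
r.move_pose([540,200,420],[180,0,-170.1])
s=cams.snapshot("wrist"); w0=np.load('/tmp/w1.npy',allow_pickle=True)[0]; w2=np.load('/tmp/w2.npy',allow_pickle=True)[0]
np.save('/tmp/w3.npy',[s],allow_pickle=True)
import cv2; cv2.imwrite('pics/w3.png',s["pixels"])
def zr(s,c,R,lo,hi):
    P=cloud(s); m=(np.hypot(P[...,0]-c[0],P[...,1]-c[1])<R)&(P[...,2]>lo)&(P[...,2]<hi); q=P[m][:,2]
    return round(np.median(q),2),round(q.std()/len(q)**.5,2)
P=cloud(s); m=(np.hypot(P[...,0]-600,P[...,1]-221)<65)&(P[...,2]>145)&(P[...,0]>585); c=np.median(P[m],0); print('knob',m.sum(),c)
for S,k in((w0,(639,214)),(w2,(623.5,250.5)),(s,c)):
    print('grip',zr(S,(510,207),11,160,180),'knob',zr(S,k,5,145,175),'body45',zr(S,(555,215),8,90,118),'body60',zr(S,(570,217),8,90,118))
print(r.current_clock())
```

```text
hold [-1.9553081   0.79286295  5.23891209]
[641.22050205 229.0749168  297.34514312]
knob 422 [636.48570813 227.41903896 155.32869917]
grip (np.float64(171.63), np.float64(0.02)) knob (np.float64(164.32), np.float64(0.33)) body45 (np.float64(103.66), np.float64(0.05)) body60 (np.float64(103.68), np.float64(0.04))
grip (np.float64(172.02), np.float64(0.02)) knob (np.float64(157.63), np.float64(0.25)) body45 (np.float64(104.61), np.float64(0.05)) body60 (np.float64(104.72), np.float64(0.04))
grip (np.float64(172.02), np.float64(0.02)) knob (np.float64(156.05), np.float64(0.27)) body45 (np.float64(104.59), np.float64(0.04)) body60 (np.float64(104.75), np.float64(0.04))
21.0667
```

View pics/w3.png

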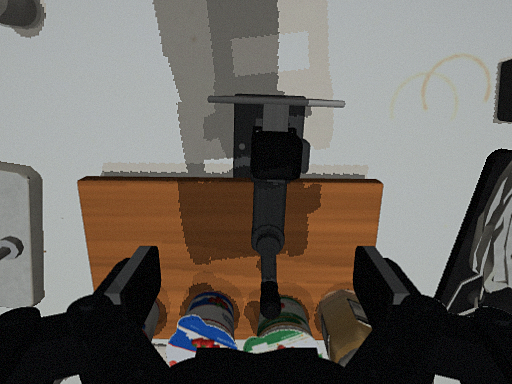

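The lift has not changed since the last look. The lower jaw was therefore already touching before the extra 0.7 rad, and the crank is now at about 6.4 to 8 rad with the pad tight. The goods still stand in the picture. Now the grip.

Run:
```python
from t import *
d=np.radians(9.3); x,y=np.array([511,207])+0.5*np.array([-np.sin(d),np.cos(d)])
r.move_pose([x,y,375],O); r.line_to([x,y,308.5],rate=80); print(r.current_force())
r.gripper_close(squeeze=40); r.wait(.3); print(r.current_force(),r.current_moment(),r.current_gripper_width()*85)
for dz in (10,):
    r.line_to([x,y,308.5+dz],rate=20); r.wait(.2); print(dz,r.current_force(),r.current_gripper_width()*85)
import cv2; s=cams.snapshot("scene"); cv2.imwrite('pics/s4.png',cv2.resize(s["pixels"][130:290,220:380],(600,600)))
```

```text
[-0.60513505 -0.1779945   0.68197315]
[-1.17132709  1.63698574  5.4662226 ] [ 0.44625351  0.30611402 -0.12606179] 33.91720141814272
10 [ 1.2327771   2.85691257 -0.02260266] 34.02140260017914
```

View pics/s4.png

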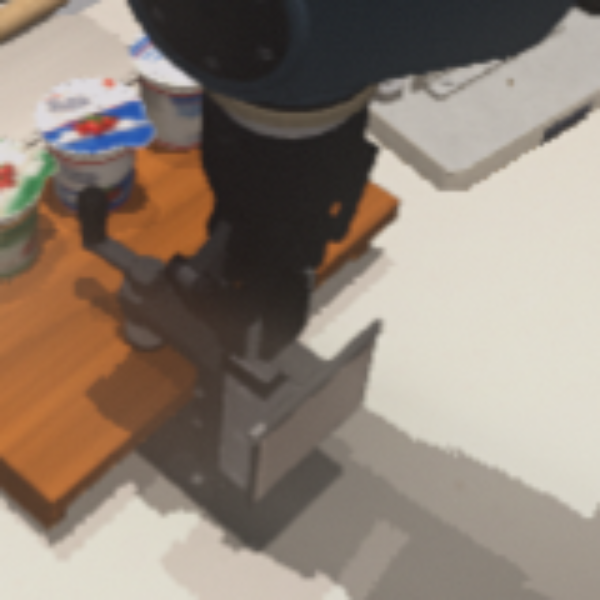

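The button is pressed: the jaws stand at 34 mm where 35 mm is expected, and bright inner tube shows under the grip at (255,335). The pull is about 5 N, so the pole is moving. Carrying on up.

Run:
```python
from t import *
x,y,_=r.current_eef_pos()
d=np.radians(9.3); x,y=np.array([511,207])+0.5*np.array([-np.sin(d),np.cos(d)])
for dz in (40,50,70,85,88,89.3):
    r.line_to([x,y,308.5+dz],rate=30); r.wait(.2); print(dz,np.round(r.current_force(),1),r.current_eef_pos()[2],r.current_gripper_width()*85,r.current_clock())
import cv2; s=cams.snapshot("scene"); np.save('/tmp/s5.npy',[s],allow_pickle=True); cv2.imwrite('pics/s5.png',cv2.resize(s["pixels"][90:290,180:380],(600,600)))
```

```text
40 [-1.7  2.8 -0.8] 348.47447753266516 33.985538508009434 25.45
50 [-2.6  3.1  0.4] 358.52495906081987 33.844462536053605 26.1333
70 [-2.1  2.8 -0.2] 378.503048244145 34.03378032284388 27.15
85 [-3.4  2.1 -0.9] 393.5324454499823 33.86683281094382 28.0
88 [-2.   2.7 -0.6] 396.59869983039147 33.95185450696063 28.45
89.3 [-2.   3.2 -1.8] 397.76619349118437 34.14123598593541 28.9
```

View pics/s5.png

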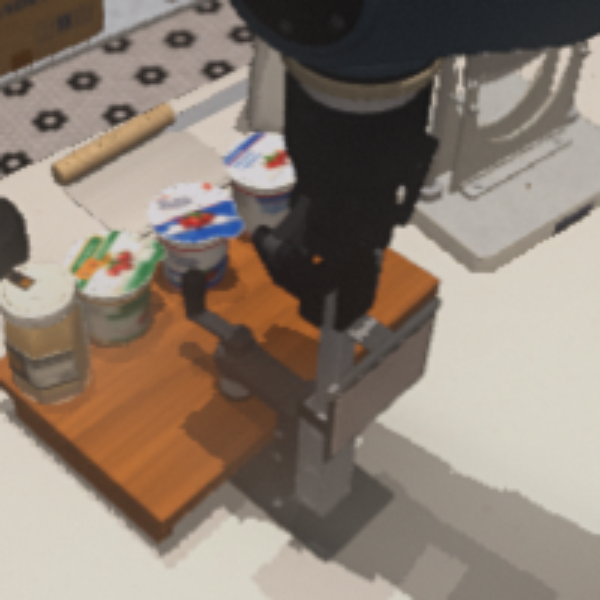

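Run:
```python
import numpy as np
from h import *
from t import *
a=np.load('/tmp/a.npy',allow_pickle=True)[0]; s=np.load('/tmp/s5.npy',allow_pickle=True)[0]
d=np.radians(9.3); ex=np.array([np.cos(d),np.sin(d)]); ey=np.array([-ex[1],ex[0]])
for S in (a,s):
    P=cloud(S); q=P[...,:2]-np.array([505.5,211]); X=q@ex; Yy=q@ey
    out=[]
    for y0 in (-50,-42,-34,-26,26,34,42):
        m=(abs(X+38)<8)&(abs(Yy-y0)<4)&(P[...,2]>30); 
        if m.sum()>5: out.append((y0,m.sum(),round(np.percentile(P[m][:,2],98),1),round(P[m][:,2].min(),1)))
    print(out)
P0,P1=cloud(a),cloud(s)
for c in((570,217,8),):
    for P in (P0,P1):
        m=(np.hypot(P[...,0]-c[0]+5,P[...,1]-c[1]-4)<c[2])&(P[...,2]>90)&(P[...,2]<118); print('body',m.sum(),np.median(P[m],0))
x,y,z=r.current_eef_pos()
for k in (.7,.7):
    z+=k; r.line_to([x,y,z],rate=10); r.wait(.2); print(np.round(r.current_force(),1),r.current_eef_pos()[2])
```

```text
[(-50, np.int64(18), np.float64(131.1), np.float64(56.6)), (-42, np.int64(47), np.float64(129.9), np.float64(57.1)), (-34, np.int64(41), np.float64(131.5), np.float64(54.8)), (-26, np.int64(47), np.float64(131.7), np.float64(60.1)), (26, np.int64(56), np.float64(131.7), np.float64(55.0)), (34, np.int64(54), np.float64(131.1), np.float64(60.2)), (42, np.int64(61), np.float64(130.9), np.float64(56.1))]
[(-50, np.int64(132), np.float64(560.6), np.float64(144.7)), (-42, np.int64(43), np.float64(219.9), np.float64(148.8)), (-34, np.int64(61), np.float64(219.7), np.float64(144.6)), (-26, np.int64(64), np.float64(220.4), np.float64(145.2)), (26, np.int64(70), np.float64(219.7), np.float64(142.8)), (34, np.int64(79), np.float64(557.6), np.float64(143.0)), (42, np.int64(105), np.float64(557.4), np.float64(147.0))]
body 35 [564.43016184 221.53320683 103.07303556]
body 35 [564.94491242 221.18643441 104.3681949 ]
[-1.7  3.3 -4. ] 398.3906883367035
[-1.8  2.6 -2.9] 399.22109667587927
```

Run:
```python
from t import *
from h import *
r.wait(.3); s=cams.snapshot("scene"); a=np.load('/tmp/a.npy',allow_pickle=True)[0]
d=np.radians(9.3); ex=np.array([np.cos(d),np.sin(d)]); ey=np.array([-ex[1],ex[0]])
P=cloud(s); q=P[...,:2]-np.array([505.5,211]); m=(abs(q@ex+38)<8)&(abs(q@ey)<30)&(abs(q@ey)>15)&(P[...,2]>30)
print('card top',np.percentile(P[m][:,2],98),'force',np.round(r.current_force(),1),r.current_gripper_width()*85,np.abs(r.current_qvel()).max(),r.current_clock())
D=np.abs(s["pixels"].astype(int)-a["pixels"]).max(2)
r.hand_in()
```

```text
card top 421.2435620551816 force [-1.8  2.6 -2.3] 34.043139570072555 0.11097397966915554 30.2
the job is handed in; nothing more can be done
```

I clamped the holder, pulled the pole up to about its second stop, and handed the job in at 30.2 s with the gripper still squeezing the grip and button. No verdict was reported.

- **Clamp:** I turned the crank about 5.9 rad clockwise in two grips of the knob. The clamp end lifted about 1.4 mm at the screw axis (scaled from the lift I measured nearer the tube), then stayed there while I turned a further 0.7 rad. That shows the lower jaw is seated and the pad is pressed down, and the lift was still there after the pull. I could not read the crank angle directly. I put it between 6.4 and 8.0 rad, with no sign of the end stop, so "properly tight" is inferred rather than measured.
- **Pole:** The card's upper edge rose from about 131 mm to 220 mm (88.6 mm). I then raised the grip another 1.4 mm, to about 90.7 mm at the tool in all. The downward pull grew to 3–4 N, which fits the end of travel.
- **Grip:** The jaws stood at 34 mm, matching the grip with the button pressed (35 mm), set to squeeze with 40 N. The arm was at rest.
- **Goods:** The tubs and jar stood in their places in the last picture I viewed, taken after the main pull.
- **Checks that failed or disagreed:**
  - The final card-height reading (421 mm) picked up the gripper or arm and tells nothing, so I relied on the reading before it.
  - The scene camera disagreed by about 6 mm with the other two on the grip's position, so I used the top and wrist cameras.
  - The turning force was too noisy to show tightness.

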